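# Load the dividing fixture and index it to the third stop

### The arm

A 6-joint arm with a two-finger parallel gripper is mounted at the origin on a cart in front of the work surface, level with it; the furniture and walls round the work are solid. World frame = base frame: x ahead of the robot, y to its left, z up, the work surface at z = 0. Lengths are in m, angles in rad, forces in N, time in s.
With the tool pointing down it reaches from about 0.35 to 0.975 m from the base axis. Payload 4.9 kg.
Tool frame: the origin (TCP) lies between the finger pads; the fingertips stand 19 mm ahead of it and the grasp point (between the pads) is the TCP; z points along the fingers, y is the line along which they close (so a half turn about z gives the same grasp; the last joint's range is limited). The gripper opens to 85 mm and grips with 20 to 120 N. Pads are 22 mm wide; open, the fingers measure 114 mm over their backs; the gripper's body (76 mm by 85 mm) begins 54 mm behind the grasp point. The pads swing forward as they close: fully open they stand 13 mm farther back than shut.
Start: joints at [1.091, 0.053, 1.613, -0, 1.476, -0.119], TCP at [0.221, 0.585, 0.25] pointing down, gripper open.
Joint ranges: [-3.01, 3.01], [-1.01, 2.22], [0.06, 2.58], [-1.02, 4.17], [0.09, 2.62], [-3.14, 3.14]. Speed limits (rad/s): [2.57, 2.57, 3.14, 3.14, 3.14, 3.14].

### API

Orientations are given as a rotation vector (axis times angle).
In Python, from station import ctrl gives the robot as it stands. The module is installed in compiled form; this text tells all that it offers.
- The arm moves only by the tool servo_tool, never from a script. Its argument "increments" is a list that holds one entry, the list of rows, each a list of 5 numbers: the finger opening in cm, from 0 to 8.54, then the shift along the tool's x, y, z in cm, then the turn about the tool's z in degrees. A call has 1 to 5 rows; each row is the pose to reach, as a shift and turn from the pose commanded when the call began, along the tool's axes at that moment; what a row does not reach only later rows make up. A row lasts 1/10 s, in which the tool goes at most 50 mm and 8.59 degrees, less where a joint would pass 70% of its speed; a pose out of reach is approached as far as the arm can. A call with a gripper value outside its range is refused whole. The fingers move at their own pace and stop on an object; "newtons" is the grip in N (left out, the last holds). Time passes only in rows, so rows that repeat a pose let the fingers close. It gives the time, the measured TCP pose, the force, the opening and the grip force at its end, in the units of the state.
- ctrl.get_obs(): the state, without advancing time (a new reading comes with each control period).
- ctrl.get_image(name): name is "scene" or "side" or "wrist"; returns a dict with "img" (420x560x3 uint8, red, green, blue), "fx", "fy", "cx", "cy" (pixels), "k1" (the pictures are not rectified: a ray, as slopes to the right and down, at radius r is drawn at 1 + k1 r^2 times it, then the intrinsics apply), "rvec" (rotation vector, rad) and "tvec" (3), from world to camera coordinates, as OpenCV has them; the wrist camera has in their place "mount" (4x4, takes a point from camera to tool coordinates, whose origin is the TCP and whose axes are the flange's). Camera axes: x right, y down, z forward; pixel columns grow to the right and rows downward; lengths in m; the calibration is good to about 2 mm. A picture is of the moment at which its call begins: read the wrist's pose just before it. There is no depth.
- ctrl.finish_job(): hands the job in; it is judged then, once.
The state is a dict: "t": time; "q": joint angles; "dq": joint speeds; "effort": joint torques, N m; "tool_pos": TCP position; "tool_rot": TCP orientation; "contact_force": force on the tool from outside, world axes, zero at the start; "wrist_torque": the same for the moment, N m; "opening": finger opening in m; "grip_force": force on a finger pad.
Only numpy, scipy, OpenCV 4.12 (cv2) and the standard library are available. Lean on these libraries where they do the work, as an engineer would, in place of code of your own. Each camera call takes 0.05 s, during which the arm holds its last target. There are 200 camera calls.

### The job

Take the gold-coloured watch case ring out of the grey tray and seat it flat over the brass spigot of the dividing fixture, leaving the silver ring, the watch movement and the loupe alone. With the ring loaded and let go, grip the fixture's black knob and turn it clockwise from home, counting the clicks, to the third stop (the red mark) without going on to the fourth. Finish while still gripping the knob there, so that the table cannot shift while the ring is marked: do not let go.

Things in the scene. Friction and masses are not known exactly. Their poses are not given: they have to be found in the camera images.
- gold_ring: gold-coloured metal watch case ring, loose, about 20 g, outside diameter 44 mm, hole 31 mm, 6 mm thick, with a 4 mm crown stub sticking out towards its -y; origin on its underside, 2 mm from the ring's true centre (see point gold_ring_center). It lies flat in either compartment of the tray. Any turn about the vertical will do; it is taken from outside across its diameter
- gold_ring_center (a point): true centre of the gold ring, on its axis at half its thickness (3 mm above the underside)
- silver_ring: silver-coloured ring of the same size and shape, loose, in the other compartment: leave it there; origin as for the gold ring
- parts_tray: fixed grey open tray 124 x 144 x 18 mm, walls and floor 4 mm, one divider at y = 0 (same height as the walls) making two compartments, each 116 mm along its x and 66 mm along its y; origin under its centre. A ring lies near the middle of a compartment, so there is room for fingers along the tray's x on both sides of it
- index_base: fixed dividing fixture, a low grey housing with aluminium top, 92 (x) x 212 (y) x 24 mm; origin under its centre. Round work table at its -y end (y = -60 mm), black knob at its +y end (y = +60 mm)
- seat (a point): seat of the work table, on the table's axis: the flat ring face of a dark pedestal 36 mm in diameter, 36 mm above the work surface and 5 mm above the 72 mm wide steel table disc. A brass spigot 27.6 mm in diameter rises 3.5 mm above this face, then tapers to 16 mm at 9 mm. A seated gold ring lies flat on this face round the spigot, so its gold_ring_center is 3 mm above this point; the ring stands out 4 mm all round beyond the pedestal. The fixture's axes
- index_knob: black knob: 50 mm skirt with a bar grip 44 mm long (its own x), 14 mm thick (its own y), top 60.5 mm above the work surface, skirt top 32 mm above it; origin on the turning axis 24 mm above the work surface. A white pointer line lies on the bar's -x end; at home it points to the fixture's -x and the black mark there. To be pinched from above across the 14 mm, and turned by turning the wrist about the vertical knob axis; the bar may be gripped either way round
- knob_grip (a point): on the knob's axis, in the bar, 52 mm above the work surface: the height to pinch it (fingertips that reach 18 mm lower still clear the skirt)
- index_turn (a joint): turn of the knob in rad, clockwise seen from above positive, 0 at home, where it starts, against an end stop. A detent every 0.3927 rad (22.5 degrees): stops at 0, 0.393, 0.785, 1.178 (third click, red mark on the housing) and so on to 2.356 (last). It takes up to about 0.14 N m to turn it over the crest half way between two stops, past which it pulls itself into the next one. The work table turns with it, same way and same angle
- watch_movement: bystander: brass watch movement 41 mm wide, 9 mm thick, loose on the bench; origin on its underside
- loupe: bystander: black eye loupe 36 mm wide, 27 mm high, loose on the bench; origin on its underside

How it is judged:
By the outcome, as a careful person would: the job done as asked, in the order asked, and still so for the second after the job is handed in, while the arm keeps its last pose, push and grip.
It also fails if it takes over 48 s, if anything falls off the work surface, if the arm or the gripper's body presses on something with over 40 N, if the wrist force passes 120 N, or if a joint passes its speed limit or range.

## Working session

There is one attempt and no reset: what is moved stays moved. The work goes in short steps, Python scripts to look and compute and a tool call to move; the robot and the scene stay as the last step left them, time stands still between calls to the robot, and variables do not carry over. Pictures are saved under pics/ and viewed, at most 10 in all, crops included, and the job is handed in when it is done.

Besides the shell and the picture viewer there is one more tool, called after "Request:" as name(argument=value, ...), one argument or row to a line, values as JSON. servo_tool: Moves the arm, as the interface text tells. Its arguments: {"type":"object","properties":{"increments":{"type":"array"},"newtons":{"type":"number"}},"required":["increments"]}

```bash
mkdir -p pics; cat > h.py <<'E'
import numpy as np, cv2
from scipy.spatial.transform import Rotation as R
from station import ctrl
def cap(name,fn=None):
    o=ctrl.get_obs(); d=ctrl.get_image(name)
    if fn: cv2.imwrite('pics/'+fn,d['img'][:,:,::-1])
    if 'mount' in d:
        T=np.eye(4);T[:3,:3]=R.from_rotvec(o['tool_rot']).as_matrix();T[:3,3]=o['tool_pos']
        M=T@np.array(d['mount']); d['Rwc']=M[:3,:3]; d['c']=M[:3,3]
    else:
        A=R.from_rotvec(d['rvec']).as_matrix(); d['Rwc']=A.T; d['c']=-A.T@np.array(d['tvec'])
    return d
def px2w(d,uv,z):
    out=[]
    for u,v in np.atleast_2d(uv):
        a=np.array([(u-d['cx'])/d['fx'],(v-d['cy'])/d['fy']]); s=a.copy()
        for _ in range(20): s=a/(1+d['k1']*(s@s))
        r=d['Rwc']@np.array([s[0],s[1],1]); out.append(d['c']+r*(z-d['c'][2])/r[2])
    return np.array(out)
def w2px(d,P):
    out=[]
    for p in np.atleast_2d(P):
        r=d['Rwc'].T@(p-d['c']); s=r[:2]/r[2]; s=s*(1+d['k1']*(s@s))
        out.append([d['fx']*s[0]+d['cx'],d['fy']*s[1]+d['cy']])
    return np.array(out)
E
python3 - <<'E'
from h import *
import pickle
for n in ['scene','side','wrist']:
    d=cap(n,n+'0.png'); pickle.dump(d,open(n+'0.pkl','wb')); print(n,d['c'].round(3),d['Rwc'][:,2].round(2))
o=ctrl.get_obs();print(o['tool_rot'],o['opening'],o['t'])
a=[cv2.imread(f'pics/{n}0.png') for n in ['scene','wrist']]
E
```

```text
scene [0.04  0.905 0.601] [ 0.56 -0.63 -0.54]
side [0.616 1.013 0.717] [-0.05 -0.75 -0.66]
wrist [0.147 0.613 0.372] [ 0.29 -0.11 -0.95]
[-5.63532120e-01 -3.09013644e+00  2.43668585e-03] 0.0852578478614452 0.15
```

View pics/scene0.png

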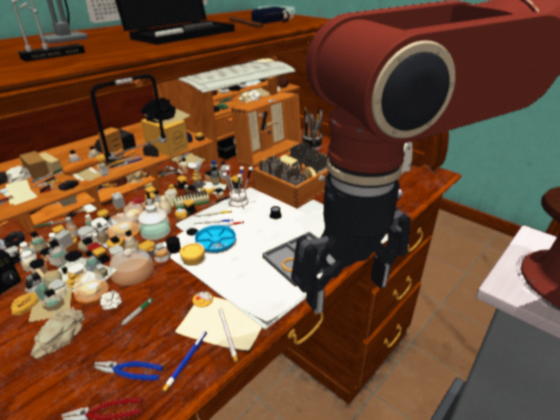

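View pics/side0.png

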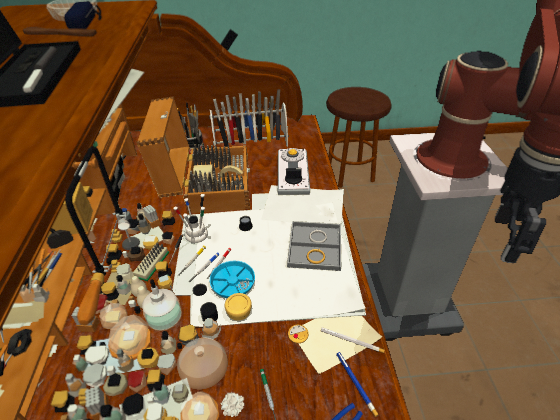

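The side view shows the tray at about (315,246), with the gold ring at (316,256) and the silver ring at (318,236). The fixture is at about (294,170), with the spigot at (293,153) and the knob at (293,175). The loupe is at (246,223).

```bash
python3 - <<'E'
from h import *
import pickle
d=pickle.load(open('side0.pkl','rb'))
print('gold',px2w(d,[316,256],.007),'silver',px2w(d,[318,236.5],.007))
print('tray',px2w(d,[[290,223],[341,224],[340,270],[288,264]],.018))
print('fix',px2w(d,[[279,150],[307,150],[309,187],[279,187]],.024),'spig',px2w(d,[293,152],.045),'knob',px2w(d,[293,172],.055))
c=d['img'][135:285,220:350]; cv2.imwrite('pics/c1.png',cv2.resize(c,None,fx=4,fy=4,interpolation=cv2.INTER_CUBIC)[:,:,::-1])
Rt=R.from_rotvec(ctrl.get_obs()['tool_rot']).as_matrix();print(Rt.round(3))
E
```

```text
gold [[0.4872657  0.37591164 0.007     ]] silver [[0.47247209 0.31159751 0.007     ]]
tray [[0.53820326 0.2672436  0.018     ]
 [0.4097732  0.28380003 0.018     ]
 [0.44181552 0.43306048 0.018     ]
 [0.5568341  0.40400358 0.018     ]]
fix [[ 0.5389688  -0.06684306  0.024     ]
 [ 0.45093306 -0.05738661  0.024     ]
 [ 0.47076531  0.13172784  0.024     ]
 [ 0.55449858  0.12309391  0.024     ]] spig [[ 0.49976892 -0.0184414   0.045     ]] knob [[0.51249767 0.09859208 0.055     ]]
[[-0.936  0.353 -0.001]
 [ 0.353  0.936 -0.001]
 [ 0.    -0.002 -1.   ]]
```

View pics/c1.png

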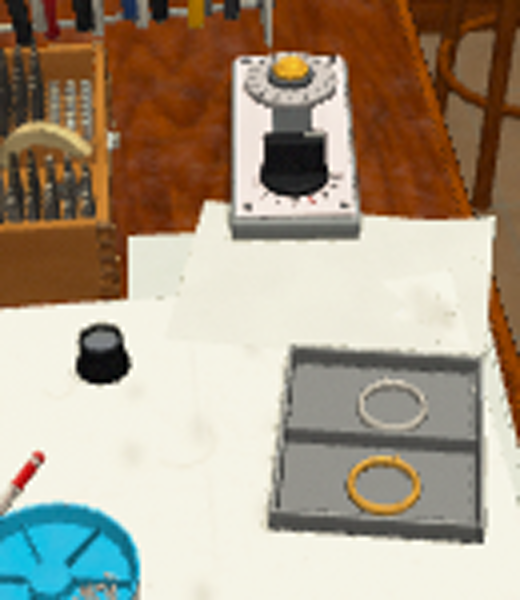

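The crop shows the gold ring in the near (+y) compartment with its crown towards the silver ring. The knob bar lies across the fixture and the spigot is at the far end. Next I move above the gold ring and turn the fingers to the tray's x.

Request:
servo_tool(
  increments=[
    [[6.4, -6.5, -2.1, 0, 8.5], [6.4, -13, -4.2, 0, 17], [6.4, -19.5, -6.3, 0, 25.5], [6.4, -26, -8.3, 0, 34], [6.4, -32.2, -10.3, 0, 42.5]],
  ],
)

```text
t: 0.65
tool_pos: [0.4175, 0.4278, 0.25]
tool_rot: [-1.653, -2.671, 0.0]
contact_force: [0.3, 0.9, -0.8]
opening: 0.064
grip_force: 0.0
```

Request:
servo_tool(
  increments=[
    [[6.4, 0, 0, 0, 8.5], [6.4, 0, 0, 0, 17], [6.4, 0, 0, 0, 25.5], [6.4, 0, 0, 0, 34], [6.4, 0, 0, 0, 36]],
  ],
)

```text
t: 1.15
tool_pos: [0.4163, 0.4291, 0.2498]
tool_rot: [-2.396, -2.032, 0.001]
contact_force: [0.2, -1.0, 0.2]
opening: 0.064
grip_force: 0.0
```

```bash
python3 - <<'E'
from h import *
import pickle
o=ctrl.get_obs();print(o['t'],o['tool_pos'],o['opening'],o['q'],o['contact_force'])
print(R.from_rotvec(o['tool_rot']).as_matrix().round(3))
d=cap('wrist','w1.png');pickle.dump(d,open('w1.pkl','wb'))
E
```

```text
1.15 [0.41634649 0.42906703 0.24978181] 0.06404475854267279 [ 6.76014067e-01 -1.01939694e-02  1.67761966e+00  9.86910461e-07
  1.47505818e+00  8.39613925e-01] [ 0.20293025 -0.95559539  0.20932799]
[[ 0.163  0.987 -0.001]
 [ 0.987 -0.163 -0.001]
 [-0.001 -0.001 -1.   ]]
```

View pics/w1.png

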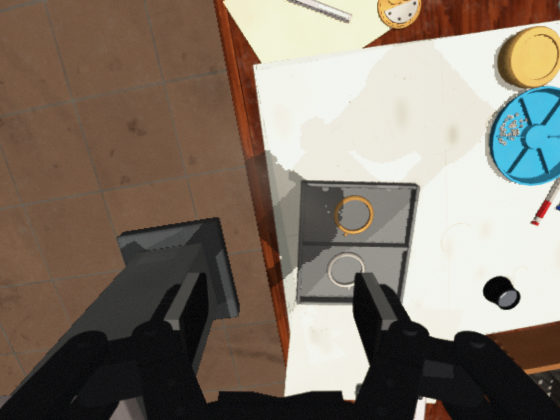

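The wrist view shows the gold ring at (354,215), the silver ring at (347,269), and the tray's corners at about (302,181), (418,185), (404,306) and (297,303).

```bash
cat >> h.py <<'E'
def gold(d,box,z):
    h=cv2.cvtColor(d['img'],cv2.COLOR_RGB2HSV); x0,y0,x1,y1=box
    m=cv2.inRange(h,(8,110,60),(30,255,255)); mm=np.zeros_like(m); mm[y0:y1,x0:x1]=m[y0:y1,x0:x1]
    v,u=np.nonzero(mm); P=px2w(d,np.c_[u,v],z)[:,:2]
    from scipy.optimize import least_squares
    # outer boundary by angle, robust circle fit of mean radius
    f=lambda p:np.hypot(P[:,0]-p[0],P[:,1]-p[1])-p[2]
    r=least_squares(f,[*P.mean(0),.019],loss='soft_l1',f_scale=.001)
    return r.x,len(u)
def totool(dw):
    A=R.from_rotvec(ctrl.get_obs()['tool_rot']).as_matrix(); return A.T@dw
E
python3 - <<'E'
from h import *
import pickle
d=pickle.load(open('w1.pkl','rb'))
x,n=gold(d,(325,185,385,245),.008);print(x,n)
T=px2w(d,[[302,181],[418,185],[410,306],[297,303]],.018);print(T)
print(px2w(d,[[303,244],[409,246]],.018))
o=ctrl.get_obs();print(totool(np.r_[x[:2]-o['tool_pos'][:2],0]))
E
```

```text
[0.48946897 0.37726173 0.01979869] 444
[[0.43956529 0.42574862 0.018     ]
 [0.55777566 0.40229442 0.018     ]
 [0.54292111 0.25823587 0.018     ]
 [0.41333593 0.2846333  0.018     ]]
[[0.43061149 0.35651943 0.018     ]
 [0.54501242 0.33500028 0.018     ]]
[-3.93174929e-02  8.05979430e-02 -2.29390717e-05]
```

Request:
servo_tool(
  increments=[
    [[6.4, -1.3, 2.7, 3, 1.5], [6.4, -2.6, 5.4, 6, 1.5], [6.4, -3.9, 8.0, 9, 1.5], [6.4, -3.9, 8.0, 13, 1.5], [6.4, -3.9, 8.0, 13, 1.5]],
  ],
)

```text
t: 1.7
tool_pos: [0.4857, 0.375, 0.1131]
tool_rot: [-2.418, -2.003, 0.02]
contact_force: [-0.7, -0.6, -1.4]
opening: 0.0639
grip_force: 0.0
```

```bash
python3 - <<'E'
from h import *
import pickle
d=cap('wrist','w2.png');pickle.dump(d,open('w2.pkl','wb'))
o=ctrl.get_obs();print(o['t'],o['tool_pos'])
u=w2px(d,[.4895,.3773,.008])[0];print(u)
x,n=gold(d,tuple((np.r_[u-60,u+60]).astype(int)),.008);print(x,n,totool(np.r_[x[:2]-o['tool_pos'][:2],0]))
E
```

```text
1.75 [0.48703723 0.37655506 0.11666792]
[284.84955908 217.52402916]
[0.48974718 0.37734641 0.01962697] 1074 [ 1.27950833e-03  2.51644321e-03 -2.18071902e-05]
```

View pics/w2.png

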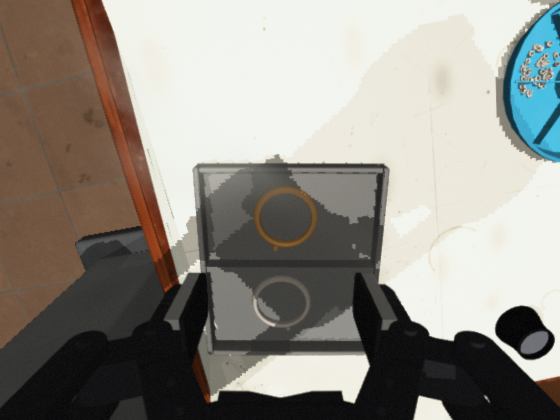

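The ring is at (285,217) in the middle of its compartment, with the fingers straddling it. I descend with clearance, pre-close, then feel for the depth.

Request:
servo_tool(
  increments=[
    [[6.4, 0.05, 0.15, 3, 0], [5.6, 0.05, 0.15, 6, 0], [5.0, 0.05, 0.15, 8.4, 0], [5.0, 0.05, 0.15, 8.4, 0], [5.0, 0.05, 0.15, 8.4, 0]],
  ],
  newtons=30,
)

```text
t: 2.25
tool_pos: [0.4915, 0.3794, 0.0386]
tool_rot: [2.417, 2.006, 0.004]
contact_force: [-0.2, -0.8, 1.6]
opening: 0.05
grip_force: 0.0
```

```bash
python3 - <<'E'
from h import *
d=cap('wrist','w3.png')
o=ctrl.get_obs();print(o['t'],o['tool_pos'],o['opening'],o['contact_force'])
print(totool(np.r_[np.array([.4898,.3775])-o['tool_pos'][:2],0]))
E
```

```text
2.3 [0.49218512 0.37968224 0.0393716 ] 0.05002337180703638 [-0.02938244 -0.82733717 -0.03849335]
[-2.58446920e-03 -1.94198310e-03 -1.38244354e-05]
```

View pics/w3.png

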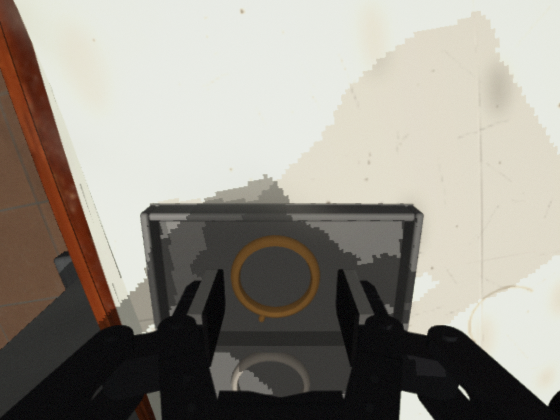

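The ring is at (275,277), slightly left of the finger centre. I correct by -2.6 and -2 mm and go down.

Request:
servo_tool(
  increments=[
    [[5.0, -0.26, -0.2, 0, 0], [5.0, -0.26, -0.2, 1.1, 0], [5.0, -0.26, -0.2, 1.1, 0], [5.0, -0.26, -0.2, 1.5, 0], [5.0, -0.26, -0.2, 1.5, 0]],
  ],
)

```text
t: 2.8
tool_pos: [0.4879, 0.3758, 0.0205]
tool_rot: [-2.418, -2.005, 0.002]
contact_force: [0.3, -0.6, -1.0]
opening: 0.0499
grip_force: 0.0
```

Request:
servo_tool(
  increments=[
    [[5.0, 0, 0, 0, 0], [5.0, 0, 0, 0, 0]],
  ],
)

```text
t: 3.0
tool_pos: [0.4884, 0.3761, 0.0214]
tool_rot: [2.418, 2.005, 0.0]
contact_force: [-0.9, -0.5, 0.4]
opening: 0.0498
grip_force: 0.0
```

Request:
servo_tool(
  increments=[
    [[5.0, 0.12, 0.1, 0, 0], [4.6, 0.12, 0.1, 0, 0], [4.2, 0.12, 0.1, 0, 0], [4.0, 0.12, 0.1, 0, 0], [4.0, 0.12, 0.1, 0, 0]],
  ],
  newtons=30,
)

```text
t: 3.5
tool_pos: [0.4899, 0.3773, 0.022]
tool_rot: [2.418, 2.005, 0.001]
contact_force: [-1.1, -0.6, 4.4]
opening: 0.0409
grip_force: 30.0
```

Request:
servo_tool(
  increments=[
    [[4.0, 0, 0, 0, 0], [4.0, 0, 0, 0, 0], [4.0, 0, 0, 0, 0]],
  ],
)

```text
t: 3.8
tool_pos: [0.4899, 0.3773, 0.0219]
tool_rot: [2.418, 2.005, 0.001]
contact_force: [-1.5, -1.3, 6.5]
opening: 0.0407
grip_force: 30.1
```

Request:
servo_tool(
  increments=[
    [[4.0, 0, 0, -1, 0], [4.0, 0, 0, -3, 0], [4.0, 0, 0, -6, 0], [4.0, 0, 0, -9, 0], [4.0, 0, 0, -10, 0]],
  ],
)

```text
t: 4.3
tool_pos: [0.4912, 0.3781, 0.1252]
tool_rot: [2.418, 2.005, 0.009]
contact_force: [1.0, 1.6, 0.8]
opening: 0.0409
grip_force: 30.4
```

```bash
python3 - <<'E'
from h import *
import pickle
o=ctrl.get_obs();print(o['t'],o['tool_pos'],o['opening'],o['contact_force'],o['grip_force'])
d=cap('wrist');pickle.dump(d,open('w4.pkl','wb'))
s=cap('side')
a=s['img'][130:290,200:360]; b=d['img'][180:420,120:440]
a=cv2.resize(a,(480,480),interpolation=cv2.INTER_CUBIC)
b=np.vstack([b,np.zeros((240,320,3),np.uint8)])
cv2.imwrite('pics/w4.png',np.hstack([a,b])[:,:,::-1])
x,n=gold(d,(215,200,335,330),o['tool_pos'][2]-.011);print(x,n,totool(np.r_[x[:2]-o['tool_pos'][:2],0]))
E
```

```text
4.3 [0.49116262 0.37811533 0.1252011 ] 0.04088230388211812 [0.98949506 1.55869399 0.82390845] 30.381864433074952
[0.49284    0.38066077 0.01898417] 2745 [2.81203284e-03 1.17697267e-03 1.10985013e-05]
```

View pics/w4.png

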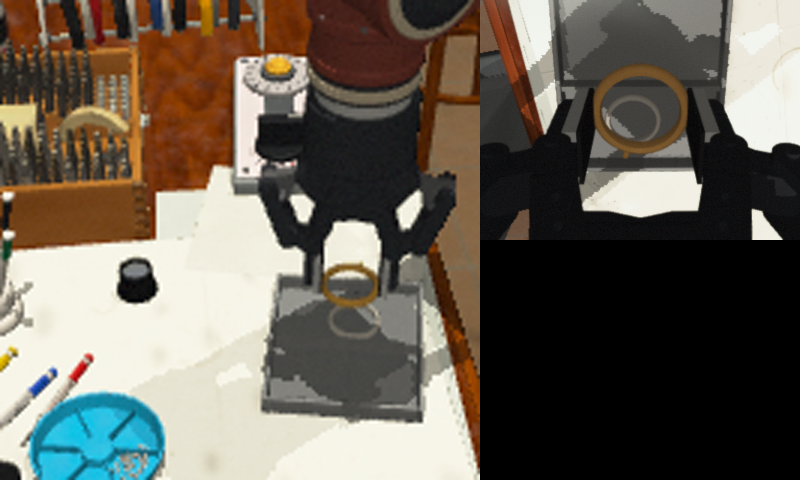

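The ring is held flat between the pads, at about (640,108) in the composite. The silver ring is undisturbed. I carry it towards the spigot.

Request:
servo_tool(
  increments=[
    [[4.0, -4, 0.9, 0, 0], [4.0, -8, 1.8, 0, 0], [4.0, -12, 2.7, 0, 0], [4.0, -16, 3.5, 0, 0], [4.0, -20, 4.3, 0, 0]],
  ],
)

```text
t: 4.9
tool_pos: [0.4931, 0.1708, 0.1187]
tool_rot: [-2.417, -2.004, 0.005]
contact_force: [0.4, -0.5, -0.5]
opening: 0.0407
grip_force: 30.4
```

Request:
servo_tool(
  increments=[
    [[4.0, -4, 0.8, 0, 0], [4.0, -8, 1.6, 0, 0], [4.0, -12, 2.5, 0, 0], [4.0, -14, 2.9, 0, 0], [4.0, -14, 2.9, 0, 0]],
  ],
)

```text
t: 5.4
tool_pos: [0.496, 0.0276, 0.1191]
tool_rot: [-2.421, -1.999, 0.004]
contact_force: [0.3, -0.3, 0.3]
opening: 0.041
grip_force: 30.4
```

```bash
python3 - <<'E'
from h import *
import pickle
d=cap('wrist','w5.png');pickle.dump(d,open('w5.pkl','wb'))
o=ctrl.get_obs();print(o['t'],o['tool_pos'],o['opening'])
pickle.dump(o,open('o5.pkl','wb'))
E
```

```text
5.45 [0.49611389 0.02889492 0.11928789] 0.04080611582480529
```

View pics/w5.png

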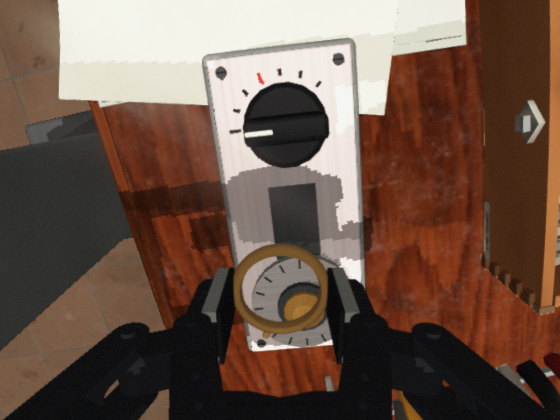

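The ring is at (281,288), still partly off the spigot, whose brass cap is at about (305,303). The knob's skirt is centred at (286,125) with its pointer at the left (home), and the red mark is at (260,78).

```bash
python3 - <<'E'
from h import *
import pickle
d=pickle.load(open('w5.pkl','rb'));o=pickle.load(open('o5.pkl','rb'))
h=cv2.cvtColor(d['img'],cv2.COLOR_RGB2HSV)
# knob dark blob
m=((h[...,2]<60)&(np.indices(h.shape[:2])[0]<175)&(np.indices(h.shape[:2])[0]>78)&(np.indices(h.shape[:2])[1]>238)&(np.indices(h.shape[:2])[1]<336)).astype(np.uint8)
m=cv2.morphologyEx(m,cv2.MORPH_OPEN,np.ones((7,7)))
c=max(cv2.findContours(m,0,cv2.CHAIN_APPROX_NONE)[0],key=cv2.contourArea)
P=px2w(d,c[:,0],.032)[:,:2]
from scipy.optimize import least_squares
r=least_squares(lambda p:np.hypot(P[:,0]-p[0],P[:,1]-p[1])-.025,[*P.mean(0)],loss='soft_l1',f_scale=.0005);print('knob',r.x)
C=px2w(d,[[221,72],[338,58],[204,56],[354,39],[250,348]],.024)[:,:2];print(C, np.degrees(np.arctan2(*(C[1]-C[0])[::-1])),np.degrees(np.arctan2(*(C[3]-C[2])[::-1])),'long',C[4]-C[2],np.degrees(np.arctan2(*(C[2]-C[4])[::-1]))-90)
B=px2w(d,[[244,134],[273,132.3]],.0605)[:,:2];print('ptr',B,np.degrees(np.arctan2(*(B[1]-B[0])[::-1])))
k=r.x
for y in(-5,-6,-7,-8,-9):
    a=np.radians(y); s=k-.12*np.array([-np.sin(a),np.cos(a)]); print(y,s, w2px(d,[[*s,.031],[*s,.045]]))
x,n=gold(d,(225,235,335,335),o['tool_pos'][2]-.012);print('ring',x,n,totool(np.r_[x[:2]-o['tool_pos'][:2],0]))
# sharpened crop stats: brass cap through hole
g=((h[...,0]>8)&(h[...,0]<30)&(h[...,1]>110)&(h[...,2]>150)).astype(np.uint8); g[:280]=0;g[330:]=0;g[:,:275]=0;g[:,335:]=0
v,u=np.nonzero(g);print('brass px',u.mean() if len(u) else None,v.mean() if len(v) else None,len(u),px2w(d,[304,303],.042))
E
```

```text
knob [0.51367038 0.09176607]
[[ 0.48130552  0.12813331]
 [ 0.54892071  0.1228491 ]
 [ 0.473725    0.13854026]
 [ 0.55935895  0.13123929]
 [ 0.45656552 -0.06249828]] -4.468654725196694 -4.8731365701612885 long [-0.01715948 -0.20103855] -4.87860918551101
ptr [[0.49107117 0.093542  ]
 [0.50560289 0.09158554]] -7.667832073989589
-5 [ 0.50321169 -0.02777729] [[304.42938786 303.68014689]
 [305.74689032 315.45911411]]
-6 [ 0.50112696 -0.02757655] [[301.38970773 303.92831242]
 [302.5339358  315.71859755]]
-7 [ 0.49904606 -0.02733946] [[298.34768193 304.12976705]
 [299.31862406 315.92923039]]
-8 [ 0.49696961 -0.02706609] [[295.30385531 304.28450219]
 [296.10150797 316.09100675]]
-9 [ 0.49489824 -0.02675653] [[292.25877205 304.39251166]
 [292.88313962 316.20392258]]
ring [0.49605081 0.03028469 0.0191216 ] 4000 [ 1.35319379e-03 -3.22990114e-04  1.15278868e-06]
brass px 299.5906432748538 309.5438596491228 171 [[ 0.50351571 -0.02022846  0.042     ]]
```

Request:
servo_tool(
  increments=[
    [[4.0, -2.8, 0.9, 0, 0], [4.0, -5.6, 1.8, 0, 0], [4.0, -5.6, 1.8, 2.0, 0], [4.0, -5.6, 1.8, 4.2, 0], [4.0, -5.6, 1.8, 4.2, 0]],
  ],
)

```text
t: 5.95
tool_pos: [0.5014, -0.027, 0.0749]
tool_rot: [-2.412, -2.002, 0.008]
contact_force: [-2.0, 0.7, -0.2]
opening: 0.041
grip_force: 30.5
```

Request:
servo_tool(
  increments=[
    [[4.0, 0, 0, 0, 0]],
  ],
)

```text
t: 6.05
tool_pos: [0.5039, -0.0276, 0.0784]
tool_rot: [-2.415, -2.006, 0.002]
contact_force: [1.1, -0.0, 0.2]
opening: 0.0407
grip_force: 30.5
```

```bash
python3 - <<'E'
from h import *
import pickle
d=cap('wrist','w6f.png');pickle.dump(d,open('w6.pkl','wb'))
o=ctrl.get_obs();print(o['t'],o['tool_pos'],o['tool_rot'],o['contact_force'])
u=w2px(d,[o['tool_pos']-[0,0,.012]])[0];print(u)
x0,y0=int(u[0])-100,max(0,min(420-150,int(u[1])-75))
print(x0,y0)
cv2.imwrite('pics/w6.png',cv2.resize(d['img'][y0:y0+150,x0:x0+200],None,fx=4,fy=4,interpolation=cv2.INTER_CUBIC)[:,:,::-1])
E
```

```text
6.1 [ 0.50471633 -0.02785104  0.07940244] [-2.41687371e+00 -2.00650430e+00  3.53256122e-05] [1.02674057 0.54937473 0.14029564]
[279.63010321 295.56998665]
179 220
```

View pics/w6.png

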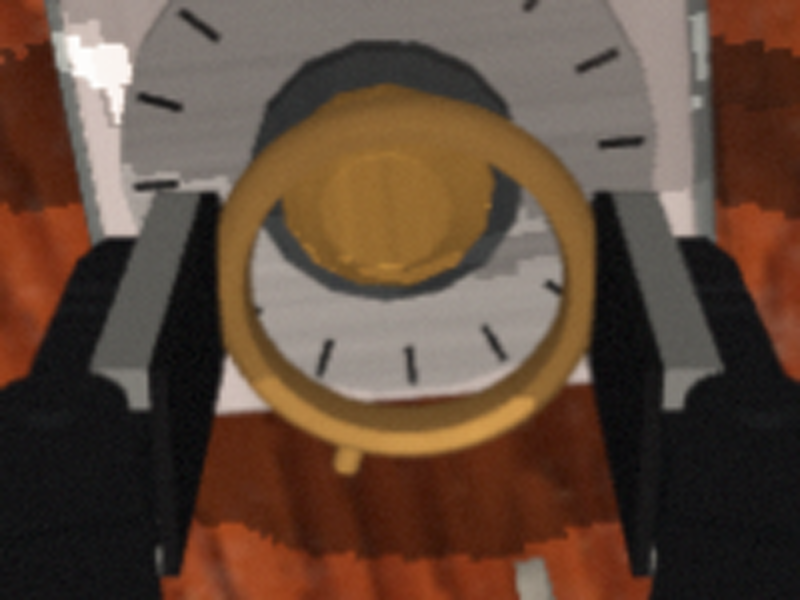

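The crop shows the ring's outer outline centred at about (408,268), the spigot cap at (388,210) and the pedestal at (386,169). The ring sits a little too far to -y.

```bash
python3 - <<'E'
from h import *
import pickle
d=pickle.load(open('w6.pkl','rb'));o=ctrl.get_obs();print(o['t'],o['tool_pos'])
f=lambda p:np.array(p)/4+[179,220]-.4
t=o['tool_pos']
zt=t[2]-.012
print('capL/R/T/B',px2w(d,[f([388,210])],.045), 'ped',px2w(d,[f([386,169])],.036),'base',px2w(d,[f([388,185])],.0395))
for z in (zt-.002,zt,zt+.002):
    E=px2w(d,[f([219,265]),f([597,265]),f([405,455]),f([405,92])],z); print(z,E[:,:2].round(4).tolist(),np.linalg.norm(E[1]-E[0]),np.linalg.norm(E[2]-E[3]))
x,n=gold(d,(230,300,335,340),zt);print(x)
print(totool(np.array([1,0,0])),totool(np.array([0,1,0])))
E
```

```text
6.1 [ 0.50471633 -0.02785104  0.07940244]
capL/R/T/B [[ 0.5026425  -0.02773067  0.045     ]] ped [[ 0.50249478 -0.0264513   0.036     ]] base [[ 0.50269402 -0.02704538  0.0395    ]]
0.06540244380107307 [[0.4856, -0.0207], [0.526, -0.0281], [0.5009, -0.0485], [0.5092, -0.0043]] 0.0410804705552164 0.04495684789634816
0.06740244380107308 [[0.4861, -0.0196], [0.5259, -0.027], [0.5012, -0.0471], [0.5094, -0.0035]] 0.04047735230310353 0.044296819051563976
0.06940244380107308 [[0.4866, -0.0185], [0.5258, -0.0258], [0.5015, -0.0456], [0.5095, -0.0027]] 0.03987423405099061 0.043636790206779796
[ 0.50469106 -0.02952076  0.01878276]
[ 1.83962410e-01  9.82933248e-01 -2.47723895e-04] [ 9.82933256e-01 -1.83962345e-01  2.63177181e-04]
```

Request:
servo_tool(
  increments=[
    [[4.0, -0.2, -0.22, 0, 0], [4.0, -0.2, -0.22, 0.8, 0], [4.0, -0.2, -0.22, 1.6, 0], [4.0, -0.2, -0.22, 1.6, 0], [4.0, -0.2, -0.22, 1.6, 0]],
  ],
)

```text
t: 6.6
tool_pos: [0.5017, -0.0302, 0.0628]
tool_rot: [-2.418, -2.005, 0.001]
contact_force: [-0.2, -0.0, -0.1]
opening: 0.0407
grip_force: 30.5
```

```bash
python3 - <<'E'
from h import *
import pickle
d=cap('wrist','w7f.png');pickle.dump(d,open('w7.pkl','wb'))
o=ctrl.get_obs();pickle.dump(o,open('o7.pkl','wb'));print(o['t'],o['tool_pos'],o['contact_force'])
# gold ring outer outline: segment in crop
h=cv2.cvtColor(d['img'],cv2.COLOR_RGB2HSV)
u=w2px(d,[o['tool_pos']-[0,0,.012]])[0];print(u)
m=cv2.inRange(h,(8,110,50),(30,255,255)); 
x0,y0=int(u[0])-50,int(u[1])-50
for r in range(y0,min(420,y0+110),4): print(r,''.join('#' if m[r,c] else ('.' if h[r,c,2]<75 else ' ') for c in range(x0-5,x0+105,2)))
E
```

```text
6.65 [ 0.50202907 -0.03029522  0.06314414] [ 0.29901667 -0.56960387 -0.74006586]
[278.32593697 294.48377128]
244                 ........########## .....              .
248               ....#######################.             
252             ..##############################           
256            .##################################         
260           ######################################       
264         #################################.########     
268    ..  ###################################..####### ...
272    ...######.##############################...######...
276   ...######..##############################... ######..
280  ....#####....############################....  #####..
284  ....##### ...############################...    ####..
288 .....####   ...##########################...     ####..
292 .....####    ...####################### ...      ####..
296 ......####     ...####################...       #####..
300 ......#####       ....############...           ####...
304 ......######             ......                #####...
308 .......######                                ###### ...
312 ......  #######                            #######  ...
316 ......    ########                      ########     ..
320 .....      ############            ############      ..
324 .....         ##############################         ..
328 ....              #######################         ####.
332 ....                 #############################.###.
336 ....# ######.##################  ################## ##.
340 ...#################..# # ######################.##.###
344 ...###########.# ######.########################..##.##
348 ..#############.######.####### #. ################..## 
352 ..#############.# ############ ##.################...#
```

```bash
python3 - <<'E'
from h import *
import pickle
d=pickle.load(open('w7.pkl','rb'));o=pickle.load(open('o7.pkl','rb'))
ax=R.from_rotvec(o['tool_rot']).as_matrix()[:,0];ay=R.from_rotvec(o['tool_rot']).as_matrix()[:,1]
zt=o['tool_pos'][2]-.012
a=px2w(d,[[280,332]],zt)[0]+.022*ax; b=px2w(d,[[279,302],[279,303.5]],.0385)+.0138*ax; p=px2w(d,[[279,306]],.036)+.018*ax
l=px2w(d,[[232,288],[329,288]],zt);s=px2w(d,[[248,278],[310,278]],.0395)
print('along x: ring',a,'spig',b,'ped',p)
print('ring mid',l.mean(0)@ay,'spig mid',s.mean(0)@ay,np.linalg.norm(s[1]-s[0]),'x diff',(b-a)@ax,(p-a)@ax, 'tcp', o['tool_pos']@ax,o['tool_pos']@ay,a@ax)
x=d['img'][230:360,190:370];cv2.imwrite('pics/w7.png',cv2.resize(x,None,fx=4,fy=4,interpolation=cv2.INTER_CUBIC)[:,:,::-1])
E
```

```text
along x: ring [ 0.50321889 -0.02791545  0.05114446] spig [[ 0.50265689 -0.02824139  0.0385002 ]
 [ 0.50250253 -0.02905614  0.0385002 ]] ped [[ 0.50271542 -0.02786395  0.03600027]]
ring mid 0.4998724518476822 spig mid 0.49918591788279776 0.02873906412354966 x diff [-0.00042462 -0.00125386] [-4.29078258e-05] tcp 0.06325428770080875 0.49892858202047563 0.06581314011868107
```

Alignment agrees to under 1 mm, so I lower gently.

Request:
servo_tool(
  increments=[
    [[4.0, -0.03, -0.05, 0.3, 0], [4.0, -0.03, -0.05, 0.5, 0], [4.0, -0.03, -0.05, 0.7, 0], [4.0, -0.03, -0.05, 0.8, 0], [4.0, -0.03, -0.05, 0.8, 0]],
  ],
)

```text
t: 7.15
tool_pos: [0.5014, -0.0304, 0.0551]
tool_rot: [-2.418, -2.005, 0.0]
contact_force: [0.2, -0.1, -1.2]
opening: 0.0411
grip_force: 30.5
```

Request:
servo_tool(
  increments=[
    [[4.0, 0, 0, 0.05, 0], [4.0, 0, 0, 0.1, 0], [4.0, 0, 0, 0.1, 0]],
  ],
)

```text
t: 7.45
tool_pos: [0.5017, -0.0304, 0.0544]
tool_rot: [2.418, 2.005, 0.0]
contact_force: [0.1, 0.5, -0.6]
opening: 0.041
grip_force: 30.5
```

Request:
servo_tool(
  increments=[
    [[4.0, 0, 0, 0.05, 0], [4.0, 0, 0, 0.05, 0], [4.0, 0, 0, 0.1, 0], [4.0, 0, 0, 0.1, 0]],
  ],
)

```text
t: 7.85
tool_pos: [0.5017, -0.0305, 0.0538]
tool_rot: [-2.418, -2.005, -0.0]
contact_force: [-2.0, 0.8, 4.5]
opening: 0.0412
grip_force: 30.9
```

Request:
servo_tool(
  increments=[
    [[4.0, 0, 0, 0.05, 0], [4.0, 0, 0, 0.05, 0], [4.0, 0, 0, 0.05, 0]],
  ],
)

```text
t: 8.15
tool_pos: [0.5018, -0.0305, 0.0537]
tool_rot: [-2.418, -2.005, 0.0]
contact_force: [-3.1, 0.8, 6.7]
opening: 0.0408
grip_force: 31.2
```

Contact came at the expected height, so the ring is seated. I release and lift.

Request:
servo_tool(
  increments=[
    [[4.6, 0, 0, -0.03, 0], [5.2, 0, 0, -0.03, 0], [6.0, 0, 0, -0.03, 0], [6.0, 0, 0, -0.03, 0], [6.0, 0, 0, -0.03, 0]],
  ],
)

```text
t: 8.65
tool_pos: [0.5015, -0.0305, 0.0529]
tool_rot: [-2.418, -2.005, 0.0]
contact_force: [0.5, 0.0, -0.5]
opening: 0.0601
grip_force: 0.0
```

Request:
servo_tool(
  increments=[
    [[6.0, 0, 0, -2, 0], [6.0, 0, 0, -4, 0], [6.0, 0, 0, -6, 0], [6.0, 2, 0, -6.5, 0], [6.0, 3, 0, -6.5, 0]],
  ],
)

```text
t: 9.15
tool_pos: [0.5082, -0.0005, 0.1196]
tool_rot: [2.417, 2.004, 0.003]
contact_force: [0.7, -0.6, 0.7]
opening: 0.0597
grip_force: 0.0
```

Request:
servo_tool(
  increments=[
    [[6.0, 0, 0, 0, 0]],
  ],
)

```text
t: 9.25
tool_pos: [0.5069, -0.0001, 0.1177]
tool_rot: [-2.416, -2.007, 0.001]
contact_force: [-0.8, 0.3, -0.7]
opening: 0.0599
grip_force: 0.0
```

```bash
python3 - <<'E'
from h import *
import pickle
d=cap('wrist','w8f.png');pickle.dump(d,open('w8.pkl','wb'))
o=ctrl.get_obs();pickle.dump(o,open('o8.pkl','wb'));print(o['t'],o['tool_pos'],o['opening'],o['q'])
print(w2px(d,[[.5026,-.0275,.039],[.513,.0905,.052]]))
E
```

```text
9.3 [ 0.50658429 -0.00060014  0.11723562] 0.05976950764691217 [-1.47999198e-01 -1.09478123e-01  2.00285609e+00 -3.75886928e-04
  1.24967298e+00  3.69440252e-02]
[[279.59552356 277.52727714]
 [256.81984775  79.714476  ]]
```

View pics/w8f.png

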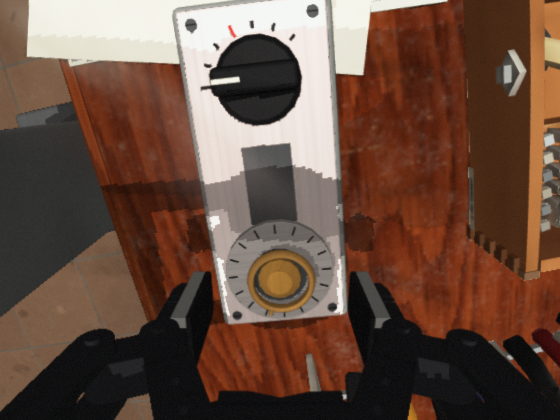

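The ring lies concentric round the spigot at about (281,281). The knob is still at home, with its skirt at (256,80) and pointer at (225,81). Next I get the fixture pose from the four screws.

```bash
python3 - <<'E'
from h import *
import pickle
from scipy.optimize import least_squares
d=pickle.load(open('w8.pkl','rb'));o=pickle.load(open('o8.pkl','rb'))
S=px2w(d,[[191,25],[312,11],[333,307],[237,316]],.024)[:,:2]; print(S.round(4).tolist())
e=lambda v:np.degrees(np.arctan2(v[1],v[0])); print('yaw x',e(S[1]-S[0]),e(S[2]-S[3]),'y',e(S[0]-S[3])-90,e(S[1]-S[2])-90,'ctr',S.mean(0))
h=cv2.cvtColor(d['img'],cv2.COLOR_RGB2HSV)
m=(h[...,2]<60).astype(np.uint8); k=np.zeros_like(m); k[32:128,212:305]=1; m=cv2.morphologyEx(m*k,cv2.MORPH_OPEN,np.ones((7,7)))
c=max(cv2.findContours(m,0,cv2.CHAIN_APPROX_NONE)[0],key=cv2.contourArea)
P=px2w(d,c[:,0],.031)[:,:2]
r=least_squares(lambda p:np.hypot(P[:,0]-p[0],P[:,1]-p[1])-.025,[*P.mean(0)],loss='soft_l1',f_scale=.0005);print('knob',r.x,np.median(abs(r.fun)))
ring=px2w(d,[[281,281]],.042)[0,:2];print('ring',ring,'seat->knob',r.x-ring,np.linalg.norm(r.x-ring),e(r.x-ring)-90)
A=R.from_rotvec(o['tool_rot']).as_matrix();print('tool y ang',e(A[:2,1]))
for kk in (r.x,):print(totool(np.r_[kk-o['tool_pos'][:2],0]))
E
```

```text
[[0.4812, 0.1278], [0.5487, 0.1222], [0.534, -0.0654], [0.4654, -0.0602]]
yaw x -4.769831084062526 -4.330845068872932 y -4.796708747383974 -4.490359477786285 ctr [0.50735024 0.03108412]
knob [0.51280648 0.0907832 ] 0.0014741052090075698
ring [ 0.50332004 -0.0284974 ] seat->knob [0.00948645 0.1192806 ] 0.11965723705812821 -4.547190781475692
tool y ang -10.589670520482924
[ 9.09704225e-02 -1.06776669e-02 -2.18885733e-05]
```

Request:
servo_tool(
  increments=[
    [[5.0, 2.5, -0.3, 0, -8], [5.0, 5, -0.6, 0, -16], [5.0, 7.5, -0.9, 0, -24], [5.0, 9.1, -1.1, 0, -32], [5.0, 9.1, -1.1, 0, -40]],
  ],
)

```text
t: 9.8
tool_pos: [0.5124, 0.0916, 0.1169]
tool_rot: [-1.575, -2.716, 0.002]
contact_force: [0.1, 0.6, 0.3]
opening: 0.05
grip_force: 0.0
```

Request:
servo_tool(
  increments=[
    [[5.0, 0, 0, 0, -8], [5.0, 0, 0, 0, -16], [5.0, 0, 0, 0, -24], [5.0, 0, 0, 0, -32], [5.0, 0, 0, 0, -40]],
  ],
)

```text
t: 10.3
tool_pos: [0.5125, 0.0898, 0.1169]
tool_rot: [-0.555, -3.09, 0.001]
contact_force: [0.1, 0.2, 1.1]
opening: 0.0502
grip_force: 0.0
```

Request:
servo_tool(
  increments=[
    [[5.0, 0, 0, 0, -8], [5.0, 0, 0, 0, -16], [5.0, 0, 0, 0, -16], [5.0, 0, 0, 0, -16], [5.0, 0, 0, 0, -16]],
  ],
)

```text
t: 10.8
tool_pos: [0.5129, 0.0902, 0.1177]
tool_rot: [-0.131, -3.138, 0.0]
contact_force: [0.2, -0.4, 0.6]
opening: 0.0501
grip_force: 0.0
```

```bash
cat > st.py <<'E'
from h import *
o=ctrl.get_obs();A=R.from_rotvec(o['tool_rot']).as_matrix()
print(o['t'],np.round(o['tool_pos'],4),'yang',np.degrees(np.arctan2(A[1,1],A[0,1])),'q6',o['q'][5],'open',o['opening'],'F',np.round(o['contact_force'],1),'T',np.round(o['wrist_torque'],2))
print('to knob cm',100*totool(np.array([.5125,.0908,.054])-o['tool_pos']))
E
python3 st.py; python3 - <<'E'
from h import *
import pickle
d=cap('wrist');pickle.dump(d,open('w9.pkl','wb'));print(w2px(d,[[.5125,.0908,.0605],[.5125,.0908,.032]]))
h=cv2.cvtColor(d['img'],cv2.COLOR_RGB2HSV)
u=w2px(d,[[.5125,.0908,.045]])[0].astype(int)
for r in range(u[1]-70,min(420,u[1]+70),5): print(r,''.join('.' if h[r,c,2]<60 else ' ' for c in range(u[0]-100,u[0]+100,3)))
E
```

```text
10.8 [0.5129 0.0902 0.1177] yang 85.20922591321789 q6 -1.4559046633802568 open 0.05005641371096475 F [ 0.2 -0.4  0.6] T [0.02 0.   0.06]
to knob cm [0.04179739 0.05567959 6.36628404]
[[279.65192873 247.46859165]
 [279.75199793 229.46341133]]
167                                                                    
172                                                                    
177                                   .                 .              
182                                   .     .                          
187                                                                    
192                              ..... .....     .                     
197                           .................                        
202                          ...................                       
207 ..........   .         .......................                     
212 ...............        ..........  ...........                     
217 ...............       ...........  ............                    
222 ...............       ............ ............               
[... 457 characters left out ...]
             .............                          
262                               ........                             
267                               ........                             
272              ..               ........            .   ..           
277             ...                .......               ...           
282     ....    ...                                      ....    ..    
287    ....    .....                                     ....    ....  
292   ....    ......                                     .....    .... 
297  .....    ......                                     ......    ....
302 .....    .......                                     ......     ...
```

```bash
python3 - <<'E'
from h import *
import pickle
from scipy.optimize import least_squares
d=pickle.load(open('w9.pkl','rb'));o=ctrl.get_obs()
h=cv2.cvtColor(d['img'],cv2.COLOR_RGB2HSV)
m=(h[...,2]<60).astype(np.uint8);k=np.zeros_like(m);k[180:285,235:345]=1;m=cv2.morphologyEx(m*k,cv2.MORPH_OPEN,np.ones((7,7)))
c=max(cv2.findContours(m,0,cv2.CHAIN_APPROX_NONE)[0],key=cv2.contourArea)[:,0]
P=px2w(d,c[c[:,1]<240],.031)[:,:2]
r=least_squares(lambda p:np.hypot(P[:,0]-p[0],P[:,1]-p[1])-.025,[*P.mean(0)],loss='soft_l1',f_scale=.0005);print('skirt',r.x,np.median(abs(r.fun)),100*totool(np.r_[r.x-o['tool_pos'][:2],0]))
for v in (264,268,272):
    cols=c[abs(c[:,1]-v)<=1][:,0]; q=px2w(d,[[cols.min(),v],[cols.max(),v]],.0605); print(v,cols.min(),cols.max(),q[:,:2].round(4).tolist(),100*totool(np.r_[q.mean(0)[:2]-o['tool_pos'][:2],0]))
E
```

```text
skirt [0.51209763 0.09136194] 0.0006308961940105634 [9.92189868e-02 9.66833621e-02 3.79541416e-05]
264 269 292 [[0.5221, 0.084], [0.5231, 0.0969]] [-9.54596836e-01  9.10606917e-02 -4.97811349e-04]
268 269 292 [[0.5245, 0.0838], [0.5256, 0.0967]] [-1.20390609e+00  9.11018261e-02 -6.24739603e-04]
272 269 292 [[0.527, 0.0835], [0.5281, 0.0965]] [-1.45530988e+00  9.11436569e-02 -7.52734269e-04]
```

Request:
servo_tool(
  increments=[
    [[5.0, 0.07, 0.09, 2, 0], [5.0, 0.07, 0.09, 4, 0], [4.5, 0.07, 0.09, 5.5, 0], [4.0, 0.07, 0.09, 6.3, 0], [3.5, 0.07, 0.09, 6.3, 0]],
  ],
  newtons=40,
)

```text
t: 11.35
tool_pos: [0.5116, 0.0914, 0.0537]
tool_rot: [-0.128, -3.136, 0.0]
contact_force: [-0.7, 0.3, -0.2]
opening: 0.0347
grip_force: 0.0
```

Request:
servo_tool(
  increments=[
    [[3.0, 0, 0, 0, 0], [2.5, 0, 0, 0, 0], [2.5, 0, 0, 0, 0]],
  ],
)

```text
t: 11.65
tool_pos: [0.5133, 0.0914, 0.0561]
tool_rot: [0.128, 3.137, 0.0]
contact_force: [-0.8, -0.1, 0.3]
opening: 0.0247
grip_force: 0.0
```

```bash
python3 st.py
```

```text
11.65 [0.5133 0.0914 0.0561] yang 85.32571733668996 q6 -1.4556969400959707 open 0.024721003755814777 F [-0.8 -0.1  0.3] T [ 0.03 -0.06  0.  ]
to knob cm [ 0.07574357 -0.07053989  0.21168949]
```

Request:
servo_tool(
  increments=[
    [[2.2, 0.08, 0, 0.2, 0], [1.8, 0.08, 0, 0.2, 0], [1.4, 0.08, 0, 0.2, 0], [1.0, 0.08, 0, 0.2, 0], [1.0, 0.08, 0, 0.2, 0]],
  ],
  newtons=60,
)

```text
t: 12.15
tool_pos: [0.5116, 0.0908, 0.0533]
tool_rot: [-0.128, -3.138, 0.002]
contact_force: [-1.8, -4.7, 2.8]
opening: 0.013
grip_force: 59.8
```

Request:
servo_tool(
  increments=[
    [[1.0, 0, 0, 0, 0], [1.0, 0, 0, 0, 0], [1.0, 0, 0, 0, 0]],
  ],
)

```text
t: 12.45
tool_pos: [0.5116, 0.0908, 0.0533]
tool_rot: [-0.128, -3.138, 0.002]
contact_force: [-2.8, -4.8, 2.6]
opening: 0.0131
grip_force: 59.8
```

```bash
python3 st.py
```

```text
12.45 [0.5116 0.0908 0.0533] yang 85.33596538627617 q6 -1.4555807358685449 open 0.013054585744546661 F [-2.8 -4.8  2.6] T [-0.79  0.35  0.01]
to knob cm [-0.09001412  0.00873853 -0.07168017]
```

Request:
servo_tool(
  increments=[
    [[1.0, 0, 0, 0, 5.5], [1.0, 0, 0, 0, 11], [1.0, 0, 0, 0, 16.5], [1.0, 0, 0, 0, 22.5], [1.0, 0, 0, 0, 22.5]],
  ],
)

```text
t: 12.95
tool_pos: [0.5116, 0.0906, 0.0533]
tool_rot: [-0.74, -3.053, 0.003]
contact_force: [-2.3, -6.3, 3.7]
opening: 0.0128
grip_force: 59.9
```

```bash
python3 st.py
```

```text
12.95 [0.5116 0.0906 0.0533] yang 62.738698128461024 q6 -1.0611222940424176 open 0.012821452217439848 F [-2.3 -6.3  3.7] T [-1.01  0.43  0.07]
to knob cm [-0.07313918  0.06358468 -0.07234849]
```

One click made, with small forces. Now the second click.

Request:
servo_tool(
  increments=[
    [[1.0, 0, 0, 0, 5.5], [1.0, 0, 0, 0, 11], [1.0, 0, 0, 0, 16.5], [1.0, 0, 0, 0, 22.5], [1.0, 0, 0, 0, 22.5]],
  ],
)

```text
t: 13.45
tool_pos: [0.5114, 0.0904, 0.0533]
tool_rot: [-1.322, -2.85, 0.004]
contact_force: [-3.7, -7.3, 3.7]
opening: 0.0131
grip_force: 60.0
```

Request:
servo_tool(
  increments=[
    [[1.0, 0, 0, 0, 5.5], [1.0, 0, 0, 0, 11], [1.0, 0, 0, 0, 16.5], [1.0, 0, 0, 0, 22.5], [1.0, 0, 0, 0, 22.5]],
  ],
)

```text
t: 13.95
tool_pos: [0.5112, 0.0903, 0.0533]
tool_rot: [-1.852, -2.537, 0.005]
contact_force: [-3.9, -7.4, 5.0]
opening: 0.0129
grip_force: 60.1
```

Request:
servo_tool(
  increments=[
    [[1.0, 0, 0, 0, 0], [1.0, 0, 0, 0, 0], [1.0, 0, 0, 0, 0]],
  ],
)

```text
t: 14.25
tool_pos: [0.5112, 0.0903, 0.0532]
tool_rot: [-1.85, -2.539, 0.005]
contact_force: [-4.7, -7.0, 4.1]
opening: 0.0129
grip_force: 60.1
```

```bash
python3 st.py; python3 - <<'E'
from h import *
import pickle
d0=pickle.load(open('side0.pkl','rb'));d=cap('side')
h=cv2.cvtColor(d['img'],cv2.COLOR_RGB2HSV);m=cv2.inRange(h,(8,110,80),(30,255,255))
print(w2px(d,[[.5125,.091,.0605],[.5025,-.0285,.039]]))
for a in (d0,d):
  g=cv2.cvtColor(a['img'],cv2.COLOR_RGB2GRAY)
  for r in range(164,186,2): print(r,''.join('#' if v>170 else('.' if v<60 else ' ') for v in g[r,275:312]))
w=cap('wrist');p=w2px(w,[[.5125,.091,.0605]])[0];print('wrist knob px',p)
# white pointer in wrist view near bar end
hs=cv2.cvtColor(w['img'],cv2.COLOR_RGB2HSV)
for r in range(int(p[1])-60,int(p[1])+30,4): print(r,''.join('#' if hs[r,c,2]>150 else('.' if hs[r,c,2]<60 else ' ') for c in range(int(p[0])-70,int(p[0])+70,2)))
E
```

```text
14.25 [0.5112 0.0903 0.0532] yang 17.8384224895378 q6 -0.27738597197907905 open 0.012937239045356036 F [-4.7 -7.   4.1] T [-1.11  0.62 -0.  ]
to knob cm [ 0.01086824  0.14164485 -0.0760551 ]
[[292.72151839 168.83290118]
 [291.7520515  151.92003796]]
164  .. #########          #########     
166  .. #########          ##########   .
168   . #######  ........      #####     
170 ... #######............... #####     
172  .. #######............... ######    
174  .. #######............... ######    
176   . ###### ................######    
178     ######................. #####    
180  .. ###### ................######    
182  .. ########............ #########   
184  .. #############   ## ##########    
164  ..  ......................          
166  ..    ................ ..    ##     
168   .        ..... ......  .     # ....
170 ... #      ....   .  ..  .     #  ...
172 ... #      ....   ... . ..          .
174  .. #       ...   .......            
176   . ##    .....   .........          
178     #     .....  ..........       ...
180  ..        ................       ...
182  ..   
[... 1140 characters left out ...]
..      ..........   ####
314 ##### ................  .......................  ................ ####
318 #### .................. .......................  ................. ## 
322 ### ...............................................................   
326  .....................................................................
330 ......................................................................
334 ......................................................................
338 ......................................................................
342 ......................................................................
346 ......................................................................
```

The tool turned 67.5° with the bar and its pointer square between the pads, and almost no turning torque remains. The knob is resting in the third stop, so I hand the job in still gripping it.

```bash
python3 -c "
from station import ctrl
print(ctrl.finish_job())"
```

```text
the job is handed in; nothing more can be done
None
```

I handed the job in with the gold ring seated over the spigot and released, and the knob turned clockwise three clicks to the red mark and still gripped; I judged the stop from the measured 67.5° wrist turn and near-zero torque, not by seeing the pointer on the mark.

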